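# Close the pump housing and press it home in the jig

### The job

The gears are in, so close the pump up: set the blue cover on the aluminium housing so that it sits flush, and slide the closed housing square into the corner of the jig, against the orange fence and the red stop block. Finish while holding it there with one firm diagonal push on the cover, into the fence and down onto the deck at once (about 10 N each way), so that it can be bolted; do not let go, and leave the other things on the bench alone.

Things in the scene. Friction and masses are not known exactly. Their poses are not given: they have to be found in the camera images.
- jig: Assembly jig fixed on the bench: flat grey deck 220 (x) x 270 (y) mm, top 12 mm above the bench. Origin: centre of its underside, at bench level. +x points away from the robot to the fence (face at x = 80 mm), +y along the fence to the stop block (face at y = 108 mm). Housing home in the corner: its origin at jig x 40, y 53, z 12 mm, axes along the jig's.
- deck: The jig's grey steel deck plate, fixed in the jig, 220 x 270 x 6 mm; origin at the centre of its underside, 6 mm above the bench; its top is 12 mm above the bench. Deck, fence and stop are smooth and lightly oiled (friction about 0.15), so little of a push is lost in sliding.
- fence: The jig's orange fence, a fixed bar 20 mm thick (x), 270 mm long (y), 45 mm high above the deck. Origin on the working face (the side towards the robot), at mid-length, at deck level; axes along the jig's; the working face looks along -x.
- stop: The jig's red stop block, fixed, 70 mm (x) x 22 mm (y), 45 mm high above the deck, at the fence's +y end. Origin on its working face at mid-width, at deck level; axes along the jig's; the face looks along -y.
- housing: Open-topped aluminium pump housing with two gears in it, loose on the deck, 0.42 kg (cover 0.13 kg), both varying by 20 %. Outside 80 (x) x 110 (y) x 50 mm high, walls 9 mm, mouth 62 x 92 mm; gear shafts end 16 mm below the rim. Origin: centre of the underside, z up. A round port (26 mm) stands 12 mm out of its -x side, away from the fence. It slides on the deck when pushed.
- cover: Blue cover, 46 mm high, loose on the bench left or right of the jig, right side up. Origin: centre of the underside. From there up: steel spigot 58 (x) x 88 (y) x 6 mm, which enters the housing's mouth with 2 mm play; flange 78 x 108 mm, z 6 to 14 mm; central grip rib 20 (x) x 60 (y) mm, z 14 to 46 mm. Flush: its origin 44 mm above the housing's, axes along the housing's (either way round).
- piston: Bystander: an aluminium piston, 76 mm diameter, 60 mm high, standing on the bench on the other side of the jig from the cover. Origin at the centre of its underside.
- conrod: Bystander: a dark steel connecting rod, 197 mm long along its x, 62 mm wide at the big end, 22 mm thick, lying at the right beyond the jig. Origin at its middle, on the bench.
- oil: Bystander: a white oil bottle with a red cap, 60 mm diameter, 160 mm high, standing at the left beyond the jig. Origin at the centre of its underside.
- wrench: Bystander: a steel wrench lying on the bench, far to the left. Origin at its middle, on the bench.
- screwdriver: Bystander: a screwdriver with a red handle lying on the bench, far to the right. Origin at its middle, on the bench.
There are look-alikes about, which are no part of the job. Of the things that look like the cover, the smaller one is meant. What is shaped like the housing but green is not meant.

How it is judged:
On the way:
1. the cover sits flush on the housing (z of cover in the frame of housing between 0.041 and 0.046 m and horizontal distance between cover and housing below 0.006 m and angle between the y axis of cover and the y axis of housing, either way round below 0.1 rad), for 0.2 s.
At the end, for the whole second after the job is handed in: Cover flush on the housing (2 mm high, 6 mm sideways); housing flat, still, square (0.04 rad), within 3 mm of the fence and 4 mm of the stop; fingers still push the cover so that the housing presses the fence with over 4 N and the deck with over 10 N (its own weight is 4.5 to 6.5 N) (all of step 1 and x of housing in the frame of jig between 0.037 and 0.043 m and y of housing in the frame of jig between 0.049 and 0.056 m and angle between the y axis of housing and the y axis of jig, either way round below 0.04 rad and angle between housing's own z axis and vertical below 0.03 rad and linear speed of housing below 0.01 m/s and contact force between housing and fence above 4 N and contact force between housing and deck above 10 N and contact force between the fingers and cover above 4 N); the arm keeps its last pose, push and grip.
It fails at once if the piston, connecting rod, oil bottle, wrench or screwdriver is moved by more than 25 mm (distance of any of piston, conrod, oil, wrench, screwdriver from where it was at the start of the episode above 0.025 m).
It also fails if it takes over 48 s, if anything falls off the work surface, if the arm or the gripper's body presses on something with over 40 N, if the wrist force passes 120 N, or if a joint passes its speed limit or range.

### The arm

A 7-joint arm with a two-finger parallel gripper is mounted at the origin on the work surface. World frame = base frame: x ahead of the robot, y to its left, z up, the work surface at z = 0. Lengths are in m, angles in rad, forces in N, time in s.
With the tool pointing down it reaches from about 0.35 to 0.9 m from the base axis. Payload 19.9 kg.
Tool frame: the origin (TCP) lies between the finger pads; the fingertips stand 14 mm ahead of it and the grasp point (between the pads) lies 5 mm behind it; y points along the fingers, z is the direction in which the jaws open and shut, and the axes are right-handed (so a half turn about y gives the same grasp; the last joint's range is limited). The gripper opens to 94 mm and grips with 3 to 60 N. Pads are 16 mm wide; open, the fingers measure 119 mm over their backs; the gripper's body (75 mm by 177 mm) begins 78 mm behind the grasp point.
Start: joints at [1.101, 0.417, -0.01, 1.614, 0.005, 1.111, -0.053], TCP at [0.26, -0.568, 0.219] pointing down, gripper open.
Joint ranges: [-2.81, 2.81], [-0.39, 2.02], [-1.27, 1.25], [0.06, 2.57], [-1.19, 4.33], [0.19, 2], [-2.82, 2.82]. Speed limits (rad/s): [1.89, 1.89, 2.39, 2.39, 3.01, 3.01, 3.01].

### API

Orientations are given as [roll, pitch, yaw] about the fixed x, y, z axes, in that order (R = Rz(yaw) Ry(pitch) Rx(roll)).
In Python, from rig import status, read_camera, camera_model, bot gives the robot as it stands.
- The arm moves only by the tool servo_tool, never from a script. Its argument "deltas" is a list of rows, each a list of 7 numbers: the shift along the tool's x, y, z in cm, then the turn, a rotation vector about the tool's x, y, z in degrees, then the gripper's target within -1 to 1 (shut at 1, half-way at 0, fully open at -1). A call has 1 to 8 rows; each row is the pose to reach, as a shift and turn from the pose commanded when the call began, along the tool's axes at that moment; what a row does not reach only later rows make up. A row lasts 1/8 s, in which the tool goes at most 62.5 mm and 10.7 degrees, less where a joint would pass 70% of its speed; a pose out of reach is approached as far as the arm can. A call with a gripper value outside its range is refused whole. The fingers move at their own pace and stop on an object; the grip force is fixed at half the most. Time passes only in rows, so rows that repeat a pose let the fingers close. It gives the time, the measured TCP pose, the force and the opening at its end, in the units of the state.
- status.sense(): the state, without advancing time (a new reading comes with each control period).
- read_camera(name): name is "scene" or "top" or "wrist"; returns the picture (384x512x3 uint8, blue, green, red); there is no depth.
- camera_model(name): a dict with "K" (3x3 intrinsics, pixels), "k1" (the pictures are not rectified: a ray, as slopes to the right and down, at radius r is drawn at 1 + k1 r^2 times it, then the intrinsics apply), "rvec" (rotation vector, rad) and "tvec" (3), from world to camera coordinates, as OpenCV has them. Camera axes: x right, y down, z forward; pixel columns grow to the right and rows downward; lengths in m; the calibration is good to about 2 mm. A picture is of the moment at which its call begins: read the wrist's pose just before it. camera_model takes no time and is no camera call; for the wrist camera it gives the pose at the moment of the call.
- bot.finish_job(): hands the job in, once; it reports no verdict.
The state is a dict: "t": time; "q": joint angles; "qvel": joint speeds; "effort": joint torques, N m; "tool_pos": TCP position; "tool_rot": TCP orientation; "wrist_force": force on the tool from outside, world axes, zero at the start; "wrist_torque": the same for the moment, N m; "grip_width": opening from 0.0 (shut) to 1.0 (fully open).
Only numpy, scipy, OpenCV 4.12 (cv2) and the standard library are available. Lean on these libraries where they do the work, as an engineer would, in place of code of your own. Each camera call takes 0.05 s, during which the arm holds its last target.

## Working session

There is one attempt and no reset: what is moved stays moved. The work goes in short steps, Python scripts to look and compute and a tool call to move; the robot and the scene stay as the last step left them, time stands still between calls to the robot, and variables do not carry over. Pictures are saved under pics/ and viewed, and the job is handed in when it is done.

Besides the shell and the picture viewer there is one more tool, called after "Emit:" by a JSON object that holds its "op" and its "data", one argument or row to a line. servo_tool: Moves the arm, as the interface text tells. Its arguments: {"type":"object","properties":{"deltas":{"type":"array","items":{"type":"array","items":{"type":"number"}}}},"required":["deltas"]}

```bash
ls -la && mkdir -p pics && python3 - <<'E'
from rig import status, read_camera, camera_model, bot
import cv2
for n in ["scene","top","wrist"]:
    m=camera_model(n); print(n,m)
    cv2.imwrite(f"pics/{n}0.png",read_camera(n))
print(status.sense())
E
```

```text
total 12
drwxr-xr-x  3 agent agent 4096 Dec  7 16:10 .
drwxr-xr-x 23 root  root  4096 Dec  7 16:10 ..
drwxr-xr-x  2 agent agent 4096 Dec  7 16:10 pics
scene {'K': array([[401.91092561,   0.        , 258.33033222],
       [  0.        , 401.91092561, 190.7245634 ],
       [  0.        ,   0.        ,   1.        ]]), 'k1': 0.03878449421156658, 'rvec': array([ 2.28981176,  1.1324857 , -0.34574742]), 'tvec': array([-0.32226774, -0.28661065,  1.70976234])}
top {'K': array([[422.74906294,   0.        , 258.38936791],
       [  0.        , 422.74906294, 191.93787798],
       [  0.        ,   0.        ,   1.        ]]), 'k1': 0.003813389316166385, 'rvec': array([ 2.20958241, -2.1489061 ,  0.08831986]), 'tvec': array([-0.01610923,  0.51206289,  1.4586589 ])}
wrist {'K': array([[335.05782988,   0.        , 255.1948327 ],
       [  0.        , 335.05782988, 191.2278582 ],
       [  0.        ,   0.        ,   1.        ]]), 'k1': 0.0003852124602300852, 'rvec': array([-2.43834119,  1.56440238,  0.22364161]), 'tvec': array([-0.62531416, -0.02906328,  0.39271779])}
{'t': 0.15, 'q': array([ 1.10050464,  0.41784474, -0.01029868,  1.61400502,  0.00471845,
        1.11074592, -0.05299795]), 'qvel': array([ 1.09737524e-03, -3.02530592e-03, -4.51061560e-05, -9.02536750e-05,
       -2.02634630e-03,  1.60211098e-03, -9.45004696e-04]), 'effort': array([ 3.88423123e-04, -8.51529121e+01,  6.38621952e-01, -4.26137209e+01,
       -4.88800462e-02,  1.71427469e-02,  3.30748003e-05]), 'tool_pos': array([ 0.25972714, -0.56817071,  0.21897709]), 'tool_rot': array([-1.57177149e+00, -9.85597544e-05, -2.71278709e+00]), 'wrist_force': array([-0.92079741, -0.38468998, -0.22928796]), 'wrist_torque': array([ 0.00018483, -0.02331998, -0.00733273]), 'grip_width': 0.9994321962294833}
```

View pics/scene0.png

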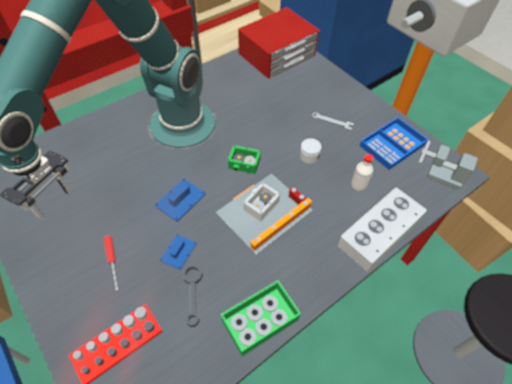

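View pics/top0.png

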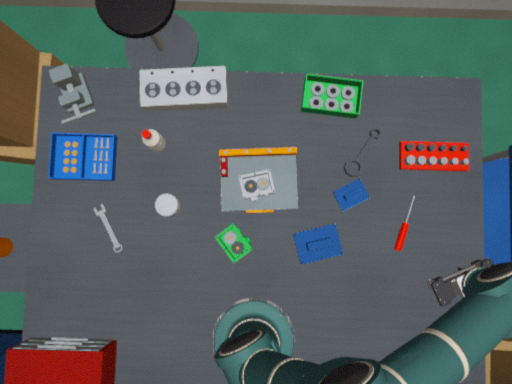

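View pics/wrist0.png

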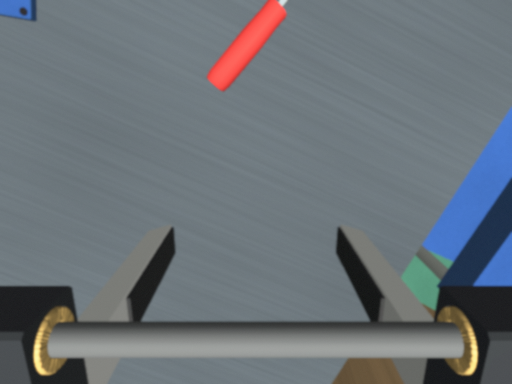

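The top view shows the two blue look-alikes: a small one at about (350,195) and a larger one at (318,243). The jig is around (258,180), the real housing at (257,184) and the green decoy at (234,242). I'll write the helpers and zoom in.

```bash
cat > h.py <<'E'
import numpy as np, cv2
from rig import status, read_camera, camera_model, bot
from scipy.spatial.transform import Rotation as Ro
def proj(m,P):
    P=np.atleast_2d(P).astype(float)
    uv,_=cv2.projectPoints(P.reshape(-1,1,3),np.array(m['rvec']),np.array(m['tvec']),m['K'],np.array([m['k1'],0,0,0.]))
    return uv.reshape(-1,2)
def ray(m,uv,z):
    x=cv2.undistortPoints(np.array(uv,float).reshape(-1,1,2),m['K'],np.array([m['k1'],0,0,0.])).reshape(-1,2)
    R=cv2.Rodrigues(np.array(m['rvec']))[0]; t=np.array(m['tvec'])
    C=-R.T@t; d=np.c_[x,np.ones(len(x))]@R
    return C+d*((z-C[2])/d[:,2])[:,None]
def box(cx,cy,yaw,lx,ly,z,ox=0,oy=0):
    c,s=np.cos(yaw),np.sin(yaw)
    p=np.array([[-1,-1],[1,-1],[1,1],[-1,1]])*[lx/2,ly/2]+[ox,oy]
    return np.c_[p@np.array([[c,s],[-s,c]])+[cx,cy],np.full(4,z)]
def draw(img,m,P,x0,y0,s,col):
    q=((proj(m,P)-[x0,y0]+.5)*s).astype(int)
    cv2.polylines(img,[q.reshape(-1,1,2)],True,col,1)
def crop(img,x0,y0,x1,y1,s): return cv2.resize(img[y0:y1,x0:x1],None,fx=s,fy=s,interpolation=cv2.INTER_CUBIC)
def tcp():
    s=status.sense(); return s
E
python3 - <<'E'
from h import *
im=cv2.imread('pics/top0.png')
cv2.imwrite('pics/topz.png',crop(im,205,135,385,270,4))
s=cv2.imread('pics/scene0.png')
cv2.imwrite('pics/scz.png',crop(s,140,140,320,270,4))
E
```

```text
(no output)
```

View pics/topz.png

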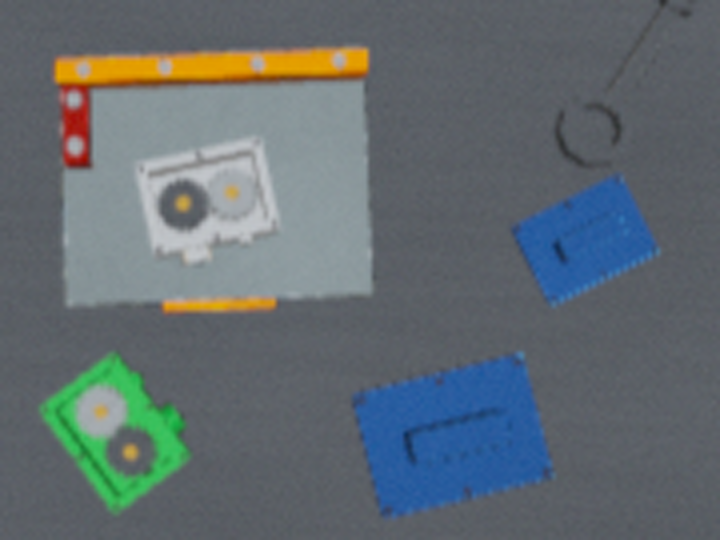

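View pics/scz.png

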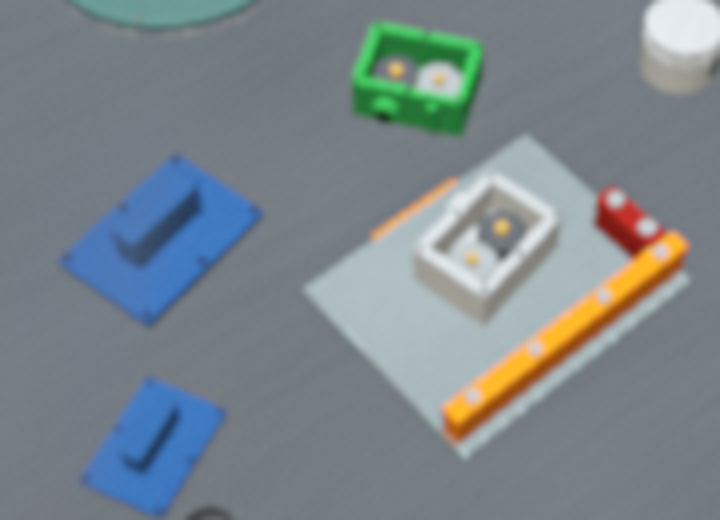

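```bash
cat > fit.py <<'E'
from h import *
from scipy.optimize import least_squares
T=camera_model('top'); S=camera_model('scene')
def tp(l): return np.array(l,float)/4+[205,135]-.125*0-0.375
def sp(l): return np.array(l,float)/4+[140,140]-0.375
def fit(name,lx,ly,z,t,s,g):
    t=tp(t); s=sp(s)
    def r(p):
        out=[]
        for m,q in((T,t),(S,s)):
            if len(q)==0: continue
            P=proj(m,box(p[0],p[1],p[2],lx,ly,z))
            # match nearest corner order
            for a in q: out.append(P[np.argmin(np.linalg.norm(P-a,axis=1))]-a)
        return np.ravel(out)
    b=None
    for y in g:
        x0=ray(T,t.mean(0)[None],z)[0]
        o=least_squares(r,[x0[0],x0[1],y])
        if b is None or o.cost<b.cost: b=o
    print(name,b.x,'rms px',np.sqrt(np.mean(b.fun**2)));return b.x
if __name__=='__main__':
    g=np.linspace(-1.5,1.5,9)
    ct=[(515,230),(617,175),(660,252),(555,305)]; cs=[(148,378),(226,412),(162,516),(82,480)]
    ht=[(137,160),(260,138),(281,232),(157,255)]; hs=[(490,172),(557,215),(485,280),(415,252)]
    for t,s in((ct,[]),(ct,cs)): c=fit('cover',.078,.108,.014,t,s,g)
    for t,s in((ht,[]),(ht,hs)): h=fit('housing',.08,.11,.062,t,s,g)
    print(ray(T,tp([(66,305),(372,295)]),.012))
    print('cover edges',[np.linalg.norm(a-b) for a,b in zip(ray(T,tp(ct),.014),np.roll(ray(T,tp(ct),.014),1,0))])
    print('hous edges',[np.linalg.norm(a-b) for a,b in zip(ray(T,tp(ht),.062),np.roll(ray(T,tp(ht),.062),1,0))])
    print('fence top',ray(T,tp([(55,60),(367,48),(369,75),(56,84)]),.057))
    print('stop top',ray(T,tp([(91,86),(91,166),(62,167)]),.057))
E
python3 fit.py
```

```text
Traceback (most recent call last):
  File "fit.py", line 26, in <module>
    for t,s in((ct,[]),(ct,cs)): c=fit('cover',.078,.108,.014,t,s,g)
                                   ~~~^^^^^^^^^^^^^^^^^^^^^^^^^^^^^^
  File "fit.py", line 7, in fit
    t=tp(t); s=sp(s)
               ~~^^^
  File "fit.py", line 5, in sp
    def sp(l): return np.array(l,float)/4+[140,140]-0.375
                      ~~~~~~~~~~~~~~~~~~~^~~~~~~~~~
ValueError: operands could not be broadcast together with shapes (0,) (2,)
```

```bash
sed -i 's/np.array(l,float)/np.array(l,float).reshape(-1,2)/' fit.py && python3 fit.py
```

```text
cover [ 0.51217703 -0.32855452  0.50848956] rms px 0.5451860811895625
cover [ 0.5141611  -0.32836051  0.50015179] rms px 0.6477000319437546
housing [0.53709493 0.00421938 0.22052096] rms px 0.478604477508965
housing [0.53652847 0.00516717 0.23943005] rms px 1.1596811807740057
[[ 0.44277467  0.12698064  0.012     ]
 [ 0.45901512 -0.14110249  0.012     ]]
cover edges [np.float64(0.07418813845279366), np.float64(0.10280940961639608), np.float64(0.07714968327288088), np.float64(0.1039275585293851)]
hous edges [np.float64(0.08306348494579385), np.float64(0.10670439947151916), np.float64(0.0824846175555086), np.float64(0.10721137064701687)]
fence top [[ 0.65159365  0.13982778  0.057     ]
 [ 0.669539   -0.12833903  0.057     ]
 [ 0.64609081 -0.13054147  0.057     ]
 [ 0.63076422  0.13822881  0.057     ]]
stop top [[0.62986955 0.10810232 0.057     ]
 [0.5607133  0.10576642 0.057     ]
 [0.55915958 0.13055117 0.057     ]]
```

```bash
cat >> h.py <<'E'
def go(p,heading,tilt=None):
    """shift (cm, tool axes) and rotvec (deg, tool) to TCP p with tool y down and tool z heading"""
    s=status.sense(); R0=Ro.from_euler('xyz',s['tool_rot'])
    R1=Ro.from_euler('xyz',[-np.pi/2,0,heading-np.pi/2])
    d=R0.inv().apply(np.array(p)-s['tool_pos'])*100
    r=(R0.inv()*R1).as_rotvec(degrees=True)
    print('t',s['t'],'pos',s['tool_pos'].round(4),'F',s['wrist_force'].round(1),'w',round(s['grip_width'],3)); print('shift',d.round(2),'rot',r.round(1))
def heading():
    s=status.sense(); z=Ro.from_euler('xyz',s['tool_rot']).apply([0,0,1]); return np.arctan2(z[1],z[0])
E
python3 -c "
from h import *
go([.514,-.328,.2],.505)"
```

```text
t 0.15 pos [ 0.2597 -0.5682  0.219 ] F [-0.9 -0.4 -0.2] w 0.999
shift [-33.11   1.91 -11.27] rot [  0.  -94.4  -0. ]
```

Emit:
{"op": "servo_tool", "data": {
  "deltas": [
    [-33,2,-11.3,0,-94.4,0,0],
    [-33,2,-11.3,0,-94.4,0,0],
    [-33,2,-11.3,0,-94.4,0,0],
    [-33,2,-11.3,0,-94.4,0,0],
    [-33,2,-11.3,0,-94.4,0,0],
    [-33,2,-11.3,0,-94.4,0,0],
    [-33,2,-11.3,0,-94.4,0,0],
    [-33,2,-11.3,0,-94.4,0,0]
  ]
}}

```text
t: 1.15
tool_pos: [0.5132, -0.3279, 0.1991]
tool_rot: [-1.571, 0.001, -1.206]
wrist_force: [0.1, 0.2, -0.1]
grip_width: 0.496
```

```bash
python3 -c "
from h import *
go([.514,-.328,.2],.505)"
```

```text
t 1.15 pos [ 0.5132 -0.3279  0.1991] F [ 0.1  0.2 -0.1] w 0.496
shift [ 0.04 -0.09  0.07] rot [ 0. -8. -0.]
```

Emit:
{"op": "servo_tool", "data": {
  "deltas": [
    [0,0,0,0,-8,0,0],
    [0,0,0,0,-8,0,0]
  ]
}}

```text
t: 1.4
tool_pos: [0.5128, -0.3285, 0.1992]
tool_rot: [-1.571, 0.001, -1.074]
wrist_force: [0.3, 0.0, -0.5]
grip_width: 0.499
```

```bash
python3 - <<'E'
from h import *
m=camera_model('wrist'); im=read_camera('wrist')
np.savez('w1.npz',**m); cv2.imwrite('pics/w1raw.png',im)
o=im.copy()
x=[.5135,-.3284,.504]
for b in (box(*x,.078,.108,.014),box(*x,.02,.06,.046)): draw(o,m,b,0,0,1,(0,255,255))
cv2.imwrite('pics/w1.png',o); print(heading(),tcp()['tool_pos'])
E
```

```text
0.4941921366805138 [ 0.51282159 -0.32850658  0.1992249 ]
```

View pics/w1.png

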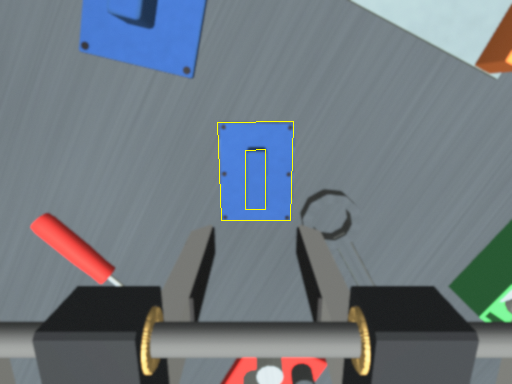

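```bash
python3 - <<'E'
from h import *
im=cv2.imread('pics/w1raw.png'); a=crop(im,205,110,305,230,5); cv2.imwrite('pics/w1z.png',a)
E
```

```text
(no output)
```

View pics/w1z.png

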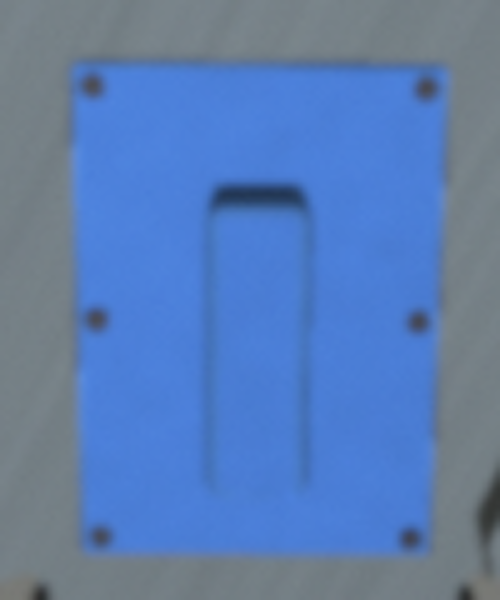

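```bash
python3 - <<'E'
from h import *
from scipy.optimize import least_squares
m=dict(np.load('w1.npz')); m['k1']=float(m['k1'])
q=np.array([(72,63),(447,67),(431,553),(82,552)],float)/5+[205,110]-.4
w=ray(m,q,.014); print(w)
d=np.diff(np.r_[w,w[:1]],axis=0); print(np.linalg.norm(d,axis=1))
c=w.mean(0); print(c)
y=(w[0]+w[1]-w[2]-w[3])/2; print('yaw from long axis',np.arctan2(y[1],y[0])-np.pi/2)
x=(w[1]-w[0]+w[2]-w[3])/2; print(np.arctan2(x[1],x[0]))
# rib
r=ray(m,np.array([(212,205),(308,205)])/5+[205,110]-.4,.046); print('rib top far edge mid',r.mean(0), np.linalg.norm(r[1]-r[0]))
go([c[0],c[1],.034],(np.arctan2(y[1],y[0])-np.pi/2+np.pi/2)%np.pi-np.pi/2)
E
```

```text
[[ 0.45547488 -0.29950273  0.014     ]
 [ 0.52364675 -0.26339896  0.014     ]
 [ 0.57444824 -0.35725929  0.014     ]
 [ 0.50582575 -0.39425706  0.014     ]]
[0.07714198 0.10672653 0.07796077 0.10730142]
[ 0.51484891 -0.32860451  0.014     ]
yaw from long axis 0.4922572679652508
0.4907796418893877
rib top far edge mid [ 0.50090989 -0.30236975  0.046     ] 0.018362763863913282
t 1.45 pos [ 0.5128 -0.3285  0.1992] F [-0.   0.4 -0.1] w 0.499
shift [ 0.11 16.52  0.18] rot [ 0.   0.1 -0. ]
```

Emit:
{"op": "servo_tool", "data": {
  "deltas": [
    [0.1,5,0.2,0,0,0,0],
    [0.1,10,0.2,0,0,0,0],
    [0.1,14,0.2,0,0,0,0],
    [0.1,16,0.2,0,0,0,0],
    [0.1,16.5,0.2,0,0,0,0],
    [0.1,16.5,0.2,0,0,0,0]
  ]
}}

```text
t: 2.2
tool_pos: [0.5158, -0.3286, 0.0354]
tool_rot: [-1.57, -0.001, -1.074]
wrist_force: [-0.5, 0.1, 0.1]
grip_width: 0.501
```

Emit:
{"op": "servo_tool", "data": {
  "deltas": [
    [0,0,0,0,0,0,0.6],
    [0,0,0,0,0,0,1],
    [0,0,0,0,0,0,1],
    [0,0,0,0,0,0,1],
    [0,0,0,0,0,0,1]
  ]
}}

```text
t: 2.82
tool_pos: [0.5154, -0.3285, 0.0348]
tool_rot: [-1.571, -0.0, -1.073]
wrist_force: [-1.7, 0.3, 7.0]
grip_width: 0.21
```

Emit:
{"op": "servo_tool", "data": {
  "deltas": [
    [0,-2,0,0,0,0,1],
    [0,-6,0,0,0,0,1],
    [0,-12,0,0,0,0,1],
    [0,-18,0,0,0,0,1],
    [0,-18,0,0,0,0,1]
  ]
}}

```text
t: 3.45
tool_pos: [0.5171, -0.329, 0.2203]
tool_rot: [-1.567, -0.007, -1.073]
wrist_force: [0.7, -0.3, -2.2]
grip_width: 0.209
```

```bash
python3 -c "
from h import *
go([.537,-.10,.22],.225)"
```

```text
t 3.45 pos [ 0.5171 -0.329   0.2203] F [ 0.7 -0.3 -2.2] w 0.209
shift [-19.17  -0.06  12.68] rot [-0.3 15.6  0.4]
```

Emit:
{"op": "servo_tool", "data": {
  "deltas": [
    [-4,0,3,0,6,0,1],
    [-9,0,6,0,12,0,1],
    [-14,0,9,0,15.5,0,1],
    [-18,0,12,0,15.5,0,1],
    [-19.2,0,12.7,0,15.5,0,1],
    [-19.2,0,12.7,0,15.5,0,1],
    [-19.2,0,12.7,0,15.5,0,1]
  ]
}}

```text
t: 4.32
tool_pos: [0.5349, -0.1007, 0.2143]
tool_rot: [-1.571, -0.0, -1.346]
wrist_force: [-0.9, -0.2, -2.2]
grip_width: 0.21
```

```bash
python3 - <<'E'
from h import *
m=camera_model('wrist'); im=read_camera('wrist')
np.savez('w2.npz',**m); cv2.imwrite('pics/w2raw.png',im)
o=im.copy()
x=[.537,.0045,.225]
draw(o,m,box(*x,.08,.11,.062),0,0,1,(0,255,255));draw(o,m,box(*x,.062,.092,.062),0,0,1,(0,255,255))
cv2.imwrite('pics/w2.png',o); print(heading(),tcp()['tool_pos'],tcp()['tool_rot'])
E
```

```text
0.2249094550435149 [ 0.53493609 -0.10070056  0.21429055] [-1.57125835e+00 -1.16618471e-04 -1.34588682e+00]
```

View pics/w2.png

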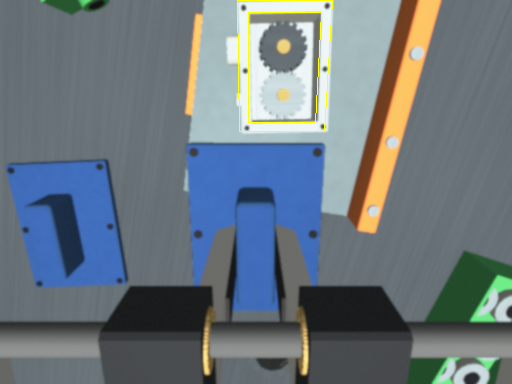

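```bash
python3 - <<'E'
from h import *
im=cv2.imread('pics/w2raw.png'); cv2.imwrite('pics/w2z.png',crop(im,180,0,340,150,5)[:, :])
E
```

```text
(no output)
```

View pics/w2z.png

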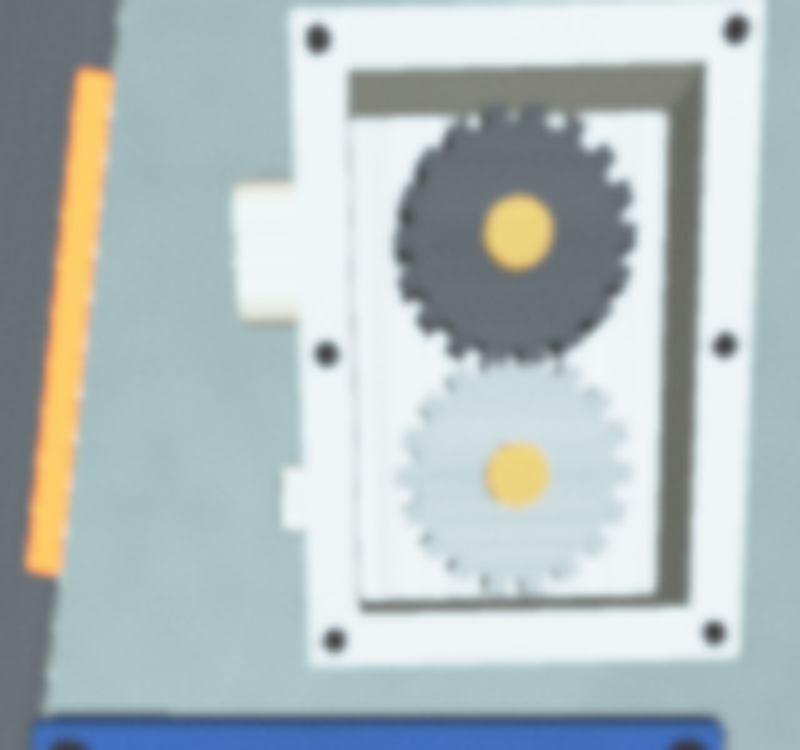

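```bash
python3 - <<'E'
from h import *
m=dict(np.load('w2.npz')); m['k1']=float(m['k1'])
def an(q,z,n):
    w=ray(m,q,z); d=np.diff(np.r_[w,w[:1]],axis=0)
    y=(w[0]+w[1]-w[2]-w[3]); x=(w[1]-w[0]+w[2]-w[3])
    print(n,w.mean(0).round(4),'yaws',np.arctan2(-y[0],y[1]).round(4),np.arctan2(x[1],x[0]).round(4),np.linalg.norm(d,axis=1).round(4))
an(np.array([(348,72),(706,64),(688,603),(360,612)])/5+[180,0]-.4,.062,'mouth')
an(np.array([(289,9),(765,0),(740,657),(310,667)])/5+[180,0]-.4,.062,'outer')
zt=tcp()['tool_pos'][2]-.0348+.014
w=ray(m,np.array([(34,717),(722,717)])/5+[180,0]-.4,zt); d=w[1]-w[0]
yaw=np.arctan2(d[1],d[0]); c=w.mean(0)[:2]-.054*np.array([-np.sin(yaw),np.cos(yaw)])
print('held cover centre',c,'yaw',yaw,'len',np.linalg.norm(d),tcp()['tool_pos'])
E
```

```text
mouth [0.5385 0.0046 0.062 ] yaws 0.2446 0.2496 [0.0612 0.0904 0.061  0.0908]
outer [0.5387 0.0044 0.062 ] yaws 0.2473 0.246 [0.0807 0.1101 0.0807 0.1107]
held cover centre [ 0.5357003  -0.10009711] yaw 0.22615609652199906 len 0.07643564453317155 [ 0.53493609 -0.10070056  0.21429055]
```

```bash
python3 -c "
from h import *
go([.5378,.004,.115],.245)"
```

```text
t 4.375 pos [ 0.5349 -0.1007  0.2143] F [-0.2 -0.7 -1.6] w 0.212
shift [-10.14   9.93   2.62] rot [ 0.  -1.2  0. ]
```

Emit:
{"op": "servo_tool", "data": {
  "deltas": [
    [-5,0,1.3,0,-1.2,0,1],
    [-10.1,0,2.6,0,-1.2,0,1],
    [-10.1,4,2.6,0,-1.2,0,1],
    [-10.1,8,2.6,0,-1.2,0,1],
    [-10.1,9.9,2.6,0,-1.2,0,1],
    [-10.1,9.9,2.6,0,-1.2,0,1],
    [-10.1,9.9,2.6,0,-1.2,0,1]
  ]
}}

```text
t: 5.25
tool_pos: [0.5386, 0.005, 0.1167]
tool_rot: [-1.569, -0.0, -1.323]
wrist_force: [-0.8, 0.0, -0.6]
grip_width: 0.212
```

```bash
python3 - <<'E'
from h import *
go([.5378,.004,.095],.245)
m=camera_model('scene'); im=read_camera('scene')
x0,y0=215,155
o=crop(im,x0,y0,315,240,7)
cv2.imwrite('pics/s3.png',o)
E
```

```text
t 5.25 pos [0.5386 0.005  0.1167] F [-0.8  0.  -0.6] w 0.212
shift [ 0.08  2.17 -0.1 ] rot [-0.1  0.1  0. ]
```

View pics/s3.png

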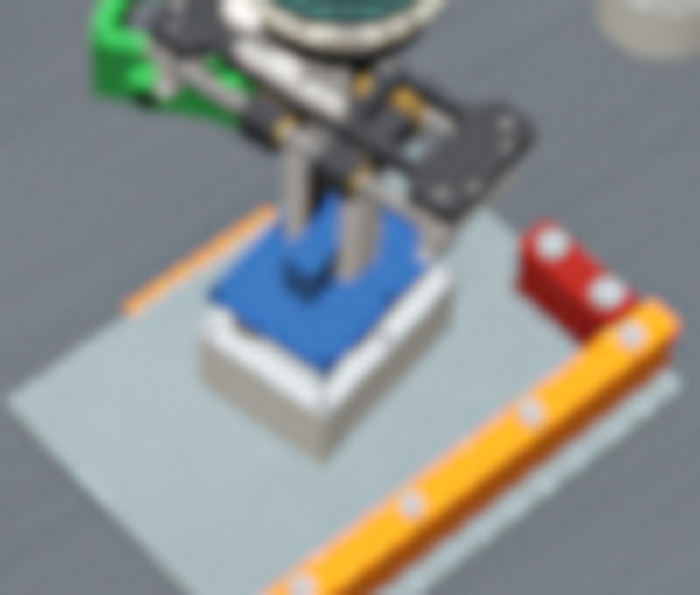

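The cover hovers over the housing, looks aligned, and is still level in the jaws. I'll lower it gently.

Emit:
{"op": "servo_tool", "data": {
  "deltas": [
    [0.1,0.8,-0.1,0,0,0,1],
    [0.1,1.4,-0.1,0,0,0,1],
    [0.1,1.8,-0.1,0,0,0,1],
    [0.1,2.1,-0.1,0,0,0,1],
    [0.1,2.3,-0.1,0,0,0,1],
    [0.1,2.3,-0.1,0,0,0,1]
  ]
}}

```text
t: 6.05
tool_pos: [0.537, 0.0041, 0.0923]
tool_rot: [-1.571, 0.0, -1.323]
wrist_force: [1.0, -0.1, -0.7]
grip_width: 0.209
```

Emit:
{"op": "servo_tool", "data": {
  "deltas": [
    [0,0.15,0,0,0,0,1],
    [0,0.25,0,0,0,0,1],
    [0,0.25,0,0,0,0,1]
  ]
}}

```text
t: 6.42
tool_pos: [0.5374, 0.0041, 0.0908]
tool_rot: [-1.57, -0.001, -1.323]
wrist_force: [-4.2, -0.9, 15.0]
grip_width: 0.212
```

```bash
python3 -c "
from h import *
go([.590,.047,.0908],.058)"
```

```text
t 6.425 pos [0.5374 0.0041 0.0908] F [-4.2 -0.9 15. ] w 0.212
shift [-2.87  0.    6.15] rot [-0.  10.9  0. ]
```

Emit:
{"op": "servo_tool", "data": {
  "deltas": [
    [-0.3,-0.05,0.6,0,1.2,0,1],
    [-0.7,-0.05,1.5,0,2.7,0,1],
    [-1.1,-0.05,2.4,0,4.3,0,1],
    [-1.5,-0.05,3.3,0,5.9,0,1],
    [-1.9,-0.05,4.2,0,7.5,0,1],
    [-2.3,-0.05,5.1,0,9.1,0,1],
    [-2.7,-0.05,5.9,0,10.9,0,1],
    [-2.9,-0.05,6.2,0,10.9,0,1]
  ]
}}

```text
t: 7.42
tool_pos: [0.5907, 0.0476, 0.0908]
tool_rot: [-1.57, -0.0, -1.514]
wrist_force: [-3.0, -4.1, 8.9]
grip_width: 0.208
```

```bash
python3 - <<'E'
from h import *
print(tcp()['tool_pos'],heading(),tcp()['wrist_force'])
cv2.imwrite('pics/s4.png',crop(read_camera('scene'),215,155,315,240,7))
cv2.imwrite('pics/t4.png',crop(read_camera('top'),210,140,310,220,7))
E
```

```text
[0.59069094 0.04764102 0.09081882] 0.05715148931316863 [-2.98451759 -4.0939897   8.87797377]
```

View pics/s4.png

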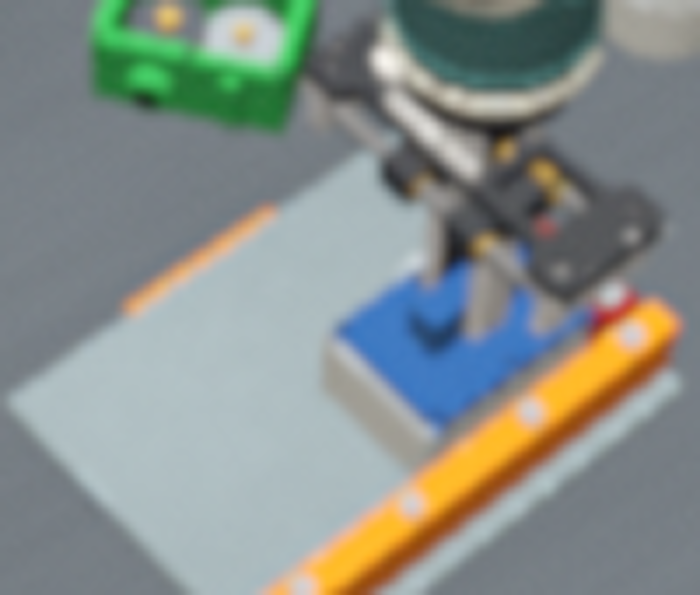

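View pics/t4.png

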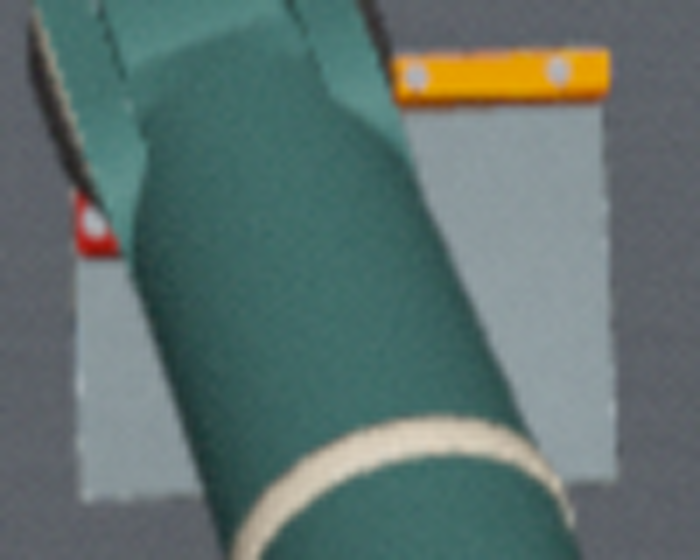

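Emit:
{"op": "servo_tool", "data": {
  "deltas": [
    [-0.3,0,0.2,0,0,0,1],
    [-0.5,0,0.3,0,0,0,1],
    [-0.6,0,0.4,0,0,0,1],
    [-0.6,0,0.4,0,0,0,1]
  ]
}}

```text
t: 8.02
tool_pos: [0.5942, 0.0536, 0.0909]
tool_rot: [-1.57, -0.0, -1.513]
wrist_force: [-1.5, -1.0, 6.6]
grip_width: 0.211
```

Emit:
{"op": "servo_tool", "data": {
  "deltas": [
    [-0.15,0,0,0,0,0,1],
    [-0.3,0,0,0,0,0,1],
    [-0.3,0,0,0,0,0,1]
  ]
}}

```text
t: 8.4
tool_pos: [0.5943, 0.0556, 0.0909]
tool_rot: [-1.57, -0.001, -1.514]
wrist_force: [0.6, -6.8, 6.2]
grip_width: 0.209
```

Emit:
{"op": "servo_tool", "data": {
  "deltas": [
    [0,0,0.2,0,0,0,1],
    [0,0,0.3,0,0,0,1],
    [0,0,0.3,0,0,0,1]
  ]
}}

```text
t: 8.78
tool_pos: [0.5967, 0.0558, 0.0908]
tool_rot: [-1.571, -0.001, -1.514]
wrist_force: [-4.2, -7.3, 9.3]
grip_width: 0.212
```

Emit:
{"op": "servo_tool", "data": {
  "deltas": [
    [0,0,0.1,0,0,0,1],
    [0,0,0.2,0,0,0,1],
    [0,0,0.2,0,0,0,1]
  ]
}}

```text
t: 9.15
tool_pos: [0.5987, 0.0559, 0.0909]
tool_rot: [-1.571, -0.001, -1.514]
wrist_force: [-3.9, -5.6, 10.4]
grip_width: 0.213
```

Emit:
{"op": "servo_tool", "data": {
  "deltas": [
    [0,0,0.1,0,0,0,1],
    [0,0,0.2,0,0,0,1],
    [0,0,0.2,0,0,0,1]
  ]
}}

```text
t: 9.52
tool_pos: [0.5997, 0.056, 0.0908]
tool_rot: [-1.573, -0.002, -1.514]
wrist_force: [-13.1, -7.7, 18.9]
grip_width: 0.21
```

Emit:
{"op": "servo_tool", "data": {
  "deltas": [
    [-0.1,-0.03,0,0,0,0,1],
    [-0.1,-0.03,0,0,0,0,1],
    [-0.1,-0.03,0,0,0,0,1]
  ]
}}

```text
t: 9.9
tool_pos: [0.5997, 0.056, 0.0908]
tool_rot: [-1.573, -0.003, -1.514]
wrist_force: [-10.9, -11.5, 13.3]
grip_width: 0.211
```

```bash
python3 - <<'E'
from h import *
print(tcp()['tool_pos'],heading(),tcp()['wrist_force'])
cv2.imwrite('pics/s5.png',crop(read_camera('scene'),225,165,315,245,8))
cv2.imwrite('pics/w5.png',read_camera('wrist'))
m=camera_model('wrist');np.savez('w5.npz',**m)
E
```

```text
[0.59967179 0.05601605 0.09082909] 0.05638716677655198 [-10.8654312  -11.53330132  13.32894297]
```

View pics/s5.png

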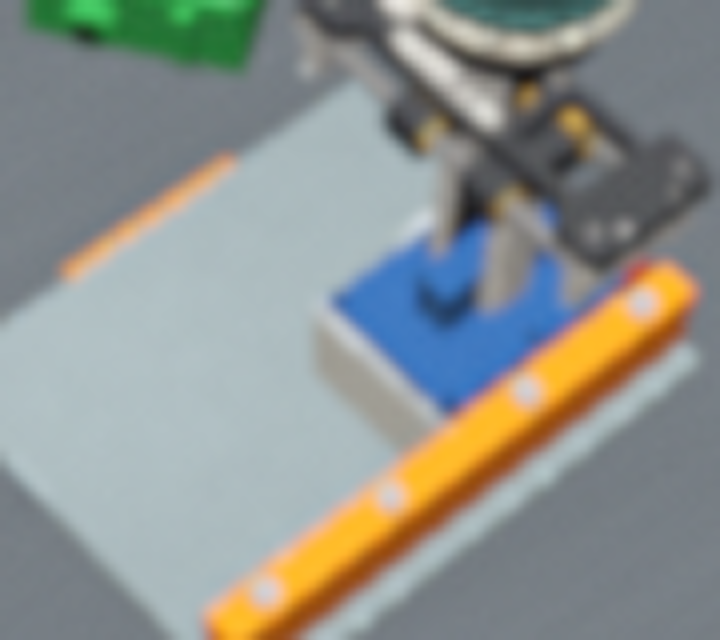

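View pics/w5.png

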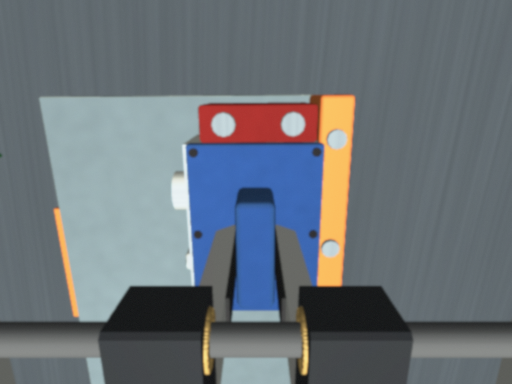

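Emit:
{"op": "servo_tool", "data": {
  "deltas": [
    [0.1,0,0.03,0,0,0,1],
    [0.1,0,0.03,0,0,0,1],
    [0.1,0,0.03,0,0,0,1],
    [0.1,0,0.03,0,0,0,1],
    [0.1,0,0.03,0,0,0,1],
    [0.1,0,0.03,0,0,0,1]
  ]
}}

```text
t: 10.75
tool_pos: [0.5997, 0.056, 0.0909]
tool_rot: [-1.574, -0.002, -1.514]
wrist_force: [-12.4, -6.8, 16.0]
grip_width: 0.213
```

```bash
python3 - <<'E'
from h import *
m=camera_model('wrist');im=read_camera('wrist')
s=tcp();print(s['tool_pos'],heading(),s['wrist_force'],s['grip_width'],s['t'])
np.savez('w6.npz',**m);cv2.imwrite('pics/w6raw.png',im)
cv2.imwrite('pics/w6.png',crop(im,165,85,365,235,4))
E
```

```text
[0.59974628 0.05593879 0.09086434] 0.05711847938711945 [-12.5675594   -7.52196238  14.32382359] 0.2101573361181237 10.8
```

View pics/w6.png

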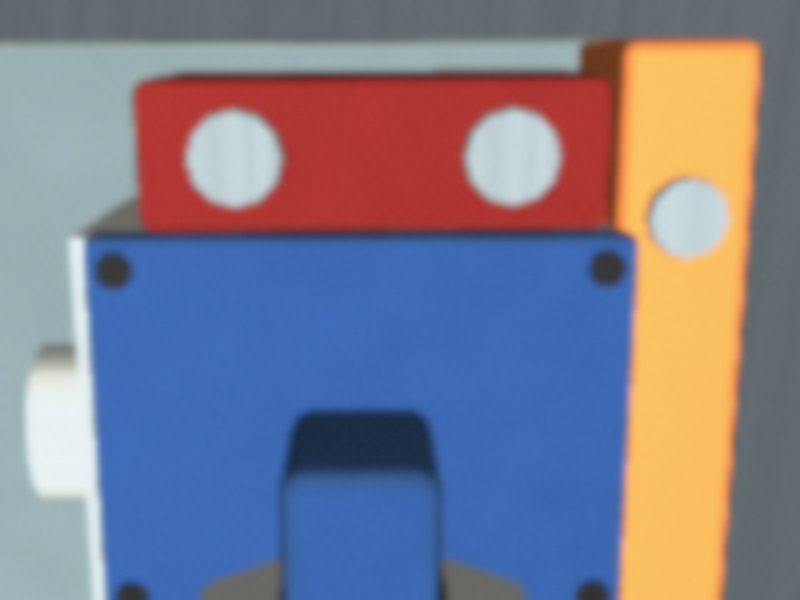

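```bash
python3 - <<'E'
from h import *
m=dict(np.load('w6.npz')); m['k1']=float(m['k1'])
im=cv2.imread('pics/w6raw.png'); cv2.imwrite('pics/w6l.png',crop(im,165,130,215,290,5)) 
def L(a,b,z,n):
    w=ray(m,np.array([a,b],float)/4+[165,85]-.375,z); d=w[0]-w[1]
    print(n,'yaw',np.arctan2(-d[0],d[1]).round(4),w.round(4)[:,:2].tolist())
L((760,45),(722,600),.057,'fence back')
L((88,240),(107,595),.070,'cover left')
L((635,240),(620,590),.070,'cover right')
w=ray(m,np.array([(145,230),(612,230),(90,238),(632,236)],float)/4+[165,85]-.375,.057); print('stop edge',w[:2].round(4), np.arctan2(*(w[1]-w[0])[[1,0]]))
E
```

```text
fence back yaw 0.0697 [[0.6527, 0.1388], [0.6587, 0.0532]]
cover left yaw 0.0544 [[0.5595, 0.1073], [0.5624, 0.054]]
cover right yaw 0.072 [[0.6354, 0.1118], [0.6392, 0.0594]]
stop edge [[0.5653 0.1072 0.057 ]
 [0.6345 0.1113 0.057 ]] 0.05844332188253383
```

View pics/w6l.png

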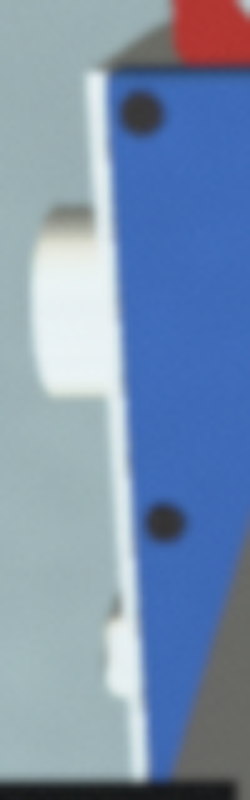

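```bash
python3 - <<'E'
from h import *
m=dict(np.load('w6.npz')); m['k1']=float(m['k1'])
w=ray(m,np.array([(86,72),(135,775)],float)/5+[165,130]-.4,.062); d=w[0]-w[1]; print('rim',w.round(4),np.arctan2(-d[0],d[1]))
w=ray(m,np.array([(108,72),(150,775)],float)/5+[165,130]-.4,.070); d=w[0]-w[1]; print('cover',w.round(4),np.arctan2(-d[0],d[1]))
E
```

```text
rim [[0.5551 0.1063 0.062 ]
 [0.5612 0.014  0.062 ]] 0.06659191022483855
cover [[0.5592 0.1076 0.07  ]
 [0.5646 0.0192 0.07  ]] 0.06029978848282291
```

The housing is at yaw about 0.066, against about 0.06 for the jig, and it sits against both faces. The forces are steady, so I'm handing in.

```bash
python3 - <<'E'
from h import *
s=tcp();print(s['t'],s['wrist_force'],s['tool_pos'])
print(bot.finish_job())
s=tcp();print(s['t'],s['wrist_force'],s['tool_pos'])
E
```

```text
10.8 [-12.5675594   -7.52196238  14.32382359] [0.59974628 0.05593879 0.09086434]
the job is handed in; nothing more can be done
None
the job is handed in; nothing more can be done
```

The job is handed in at 10.8 s. The small blue cover is on the housing, the housing is in the jig corner, and the gripper is still holding and pushing. No verdict was reported, and I could not read the state after handing in.

I gripped the cover by its rib and lowered it into the housing mouth. I then turned and slid the closed housing against the red stop and the orange fence.

| Last check | Reading |
|---|---|
| Force into the fence | about 12.5 N at the wrist, some lost to friction before the fence |
| Force down | about 14 N at the wrist, plus the housing's weight |
| Force towards the stop | about 7.5 N |
| Tool height | 90.9 mm; 90.8 mm expected for a flush cover |
| Housing angle | 0.067 rad in the last wrist picture |
| Jig angle | 0.057 to 0.070 rad, depending on the edge used; the limit is 0.04 rad out of square |
| Cover offset on the housing | about 2 to 3 mm towards the fence; the limit is 6 mm |

- **Contact with the faces:** the housing stopped moving under a further push in both directions, and the wrist picture shows it against both faces.
- **Disagreements:** the early jig estimates differed by 2 to 3 mm between the deck edge and the fence and stop edges. I relied on contact force for the final position.
- **Bystanders:** the arm's path did not touch any of the other things on the bench. I took no final measurement of their positions.

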